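# Load a T-bolt into the third slot of a clamping plate

## Robot

A 7-joint arm with a two-finger parallel gripper is mounted at the origin on a cart in front of the work surface, level with it; the furniture and walls round the work are solid. World frame = base frame: x ahead of the robot, y to its left, z up, the work surface at z = 0. Lengths are in m, angles in rad, forces in N, time in s.
With the tool pointing down it reaches from about 0.35 to 0.9 m from the base axis. Payload 8.1 kg.
Tool frame: the origin (TCP) lies on the centre line of the jaws, within the pads' length; the fingertips stand 14 mm ahead of it and the grasp point (between the pads) lies 5 mm behind it; z points along the fingers, y is the direction in which the jaws open and shut (so a half turn about z gives the same grasp; the last joint's range is limited). The gripper opens to 92 mm and grips with 3 to 60 N. Pads are 19 mm wide; open, the fingers measure 130 mm over their backs; the gripper's body (75 mm by 190 mm) begins 47 mm behind the grasp point.
Start: joints at [-1.354, 0.434, 0.025, 1.573, -0.012, 1.134, -0.075], TCP at [0.197, 0.593, 0.241] pointing down, gripper open.
Joint ranges: [-2.62, 2.62], [-0.44, 2.09], [-1.27, 1.32], [0.08, 2.57], [-1.32, 4.46], [0.12, 2], [-2.74, 2.74]. Speed limits (rad/s): [2.22, 2.22, 3.01, 3.01, 3.14, 3.14, 3.14].

## Interface

Orientations are given as a rotation vector (axis times angle).
In Python, from cell import arm, optics gives the robot as it stands.
- The arm moves only by the shell command python3 -m creep 'ROWS' [FORCE]. ROWS is JSON, a list of rows, each an object with "translation": the shift along the tool's x, y, z in m, a list of three; "rot": the turn, a rotation vector about the tool's x, y, z in degrees, a list of three; "jaw": the finger opening in m, from 0 to 0.0918. In form: [{"translation": [x, y, z], "rot": [wx, wy, wz], "jaw": jaw}, ...]. A call has 1 to 12 rows; each row shifts and turns the commanded pose from where the row before left it, along the tool's axes as they then stand; what a row does not reach is not made up. A row lasts 1/12 s, in which the tool goes at most 41.7 mm and 7.16 degrees, less where a joint would pass 70% of its speed; a pose out of reach is approached as far as the arm can. A call is refused whole if a number of a shift passes 0.0417 or a number of a turn 7.16, either way. A call with a gripper value outside its range is refused whole. The fingers move at their own pace and stop on an object; FORCE is the grip in N (left out, the last holds). Time passes only in rows, so rows that do not move let the fingers close. It gives the time, the measured TCP pose, the force and the opening at its end, in the units of the state.
- arm.observe(): the state, without advancing time (a new reading comes with each control period).
- optics.get_image(name): name is "side" or "top"; returns the picture (384x512x3 uint8, red, green, blue); there is no depth.
- optics.camera_info(name): a dict with "fx", "fy", "cx", "cy" (pixels), "k1" (the pictures are not rectified: a ray, as slopes to the right and down, at radius r is drawn at 1 + k1 r^2 times it, then the intrinsics apply), "R" (3x3) and "t" (3): a world point X has camera coordinates R X + t. Camera axes: x right, y down, z forward; pixel columns grow to the right and rows downward; lengths in m; the calibration is good to about 2 mm. A picture is of the moment at which its call begins. camera_info takes no time and is no camera call.
- arm.sign_off(): hands the job in, once; it reports no verdict.
Trained networks look in the newest picture that a camera, given by its name, has taken for a name from the list of things; names that differ only in an ending like _2 or _b are one class to them, and where a whole thing is asked for, a point or a joint stands for the part that bears it (a point fixed in the world has none). Each returns a list of dicts, best first, with "score" (0 to 1); they miss things now and then, are a little off and sometimes report something else, mostly with a low value. They report only what shows in the picture. A call takes as long as a camera call. They do not tell look-alikes from the thing itself.
- optics.boxes_of(camera, thing): "location" ([column, row] in pixels, amid what is visible of it).
- optics.pinpoint(camera, thing): "location" ([column, row] in pixels: a listed point, or the origin of a listed thing).
The state is a dict: "clock": time; "joints": joint angles; "dq": joint speeds; "joint_efforts": joint torques, N m; "position": TCP position; "ee_rot": TCP orientation; "force": force on the tool from outside, world axes, zero at the start; "ft_torque": the same for the moment, N m; "width": opening from 0.0 (shut) to 1.0 (fully open).
Only numpy, scipy, OpenCV 4.12 (cv2) and the standard library are available. Lean on these libraries where they do the work, as an engineer would, in place of code of your own. Each camera call takes 0.05 s, during which the arm holds its last target.

## Task

Another T-bolt is needed to clamp the blue angle plate down. With the fingertips, push the loose T-bolt that stands at the left end of the clamping plate's front ledge along the front rail, counting the slots from the left, past the first and the second to the third, then push it into the third slot and no other until its stud is fully home in the notch of the angle plate's foot. It is only pushed, never lifted or tipped; leave the spanner, the rivet tin and the oil can alone.

Things in the scene. Friction and masses are not known exactly. Their poses are not given: they have to be found in the camera images.
- clamp_plate: Fixed steel T-slot plate, 220 (x) x 350 (y) mm; origin: centre of its underside, on the table; x along the slots away from their open front, y left, z up. Front part, x -110 to -25 mm, is a bare ledge, z = 6 mm. Behind it dark T-strips, tops at z = 22 mm; six slots between them, centres at y = +78 (first), +34, -10 (third), -54, -98, -142 mm. Left of the first slot the strip is solid
- slot1 (a point): Middle of the mouth of the first (leftmost) slot, at floor level, on the front rail formed by the strips' rounded front ends (x = -25 mm on the plate). Every slot is level with the ledge, 32 mm wide for the bolt's head up to 10 mm above the floor, then 16 mm wide for the stud between lips 6 mm thick; next slots every 44 mm to the right
- foot_corner (a point): Top left front corner of the blue angle plate's foot, at (35, 110, 29) mm on the plate. Fixed on the strips; foot 7 mm thick, a 16 mm wide notch open to the front over every slot, 20 mm deep (bottom at x = 55 mm). Upright wall at x = 90 to 100 mm, up to z = 77 mm. All-dark T-bolts stand home and fixed in the first and sixth slots, 60 mm high
- t_bolt: Loose dark T-bolt with brass washer and nut, 0.15 to 0.3 kg, standing on the ledge left of the first slot; origin: centre of its underside. Head 56 (x) x 28 (y) x 8 mm; from its middle a 12 mm stud rises to 54 mm. Long side starts within 0.3 rad of the slots. 2 mm play all round in a slot. Home: origin at x = 49, y = -10 mm on the plate
- t_bolt_nut (a point): Centre of the loose bolt's hexagon nut, 33 mm above its underside: nut 23 mm over corners, 28 to 38 mm above the underside; below it a washer 24 mm across, at 25.5 to 28 mm; both fixed to the stud. Home, the washer hangs 2.5 mm over the foot, so a finger that pushes the nut home must pass over the foot (29 mm above the table)
- spanner: Loose flat open-ended spanner, 40 x 216 x 8 mm, lying on the table to the right of the plate; origin at the centre of its underside
- rivet_tin: Loose open tin of rivets, 65 mm across, 49 mm high, standing to the right of the plate; origin at the centre of its underside
- oil_can: Loose copper oil can, 61 mm across, 181 mm high with its thin spout, standing behind the plate's left end; origin at the centre of its underside
Mind the look-alikes: they are no part of the job. There is more than one size of the t_bolt; the job needs the smallest.

How it is judged:
On the way, in this order (a step that is already met when the one before it is completed fails the run):
1. the fingers push the bolt along the ledge past the mouth of the first slot (y of t_bolt in the frame of clamp_plate between 0.05 and 0.088 m and x of t_bolt in the frame of clamp_plate below -0.04 m and contact force between the fingers and t_bolt above 0.1 N), for 0.05 s.
2. then, still pushed by the fingers, past the mouth of the second slot (y of t_bolt in the frame of clamp_plate between 0.006 and 0.044 m and x of t_bolt in the frame of clamp_plate below -0.04 m and contact force between the fingers and t_bolt above 0.1 N), for 0.05 s.
3. then its head enters the third slot (y of t_bolt in the frame of clamp_plate between -0.017 and -0.003 m and x of t_bolt in the frame of clamp_plate above -0.03 m), for 0.05 s.
At the end, for the whole second after the job is handed in: The loose T-bolt stands upright (within 0.12 rad) and at rest in the third slot from the left, its stud in the angle plate's notch within 6 mm of the notch's bottom (x of t_bolt in the frame of clamp_plate between 0.043 and 0.055 m and y of t_bolt in the frame of clamp_plate between -0.017 and -0.003 m and z of t_bolt in the frame of clamp_plate below 0.01 m and angle between t_bolt's own z axis and vertical below 0.12 rad and linear speed of t_bolt below 0.02 m/s); the robot touches nothing.
It fails at once if the bolt is lifted more than 6 mm off the ledge or slot floor (z of t_bolt in the frame of clamp_plate above 0.012 m).
It fails at once if the bolt is tipped by more than 0.4 rad (angle between t_bolt's own z axis and vertical above 0.4 rad).
It fails at once if the bolt is pushed into another slot than the third (head more than 15 mm in) (x of t_bolt in the frame of clamp_plate above -0.038 m and (y of t_bolt in the frame of clamp_plate above 0.012 m or y of t_bolt in the frame of clamp_plate below -0.032 m)).
It fails at once if the spanner, the rivet tin or the oil can is moved by more than 15 mm (distance of any of spanner, rivet_tin, oil_can from where it was at the start of the episode above 0.015 m).
It also fails if it takes over 61 s, if anything falls off the work surface, if the arm or the gripper's body presses on something with over 40 N, if the wrist force passes 120 N, or if a joint passes its speed limit or range.

## Working session

There is one attempt and no reset: what is moved stays moved. The work goes in short steps, Python scripts to look and compute and a shell command to move; the robot and the scene stay as the last step left them, time stands still between calls to the robot, and variables do not carry over. Pictures are saved under pics/ and viewed, and the job is handed in when it is done.

```bash
ls; mkdir -p pics
python3 - <<'E'
from cell import arm, optics
import cv2,numpy as np
for n in("side","top"):
    im=optics.get_image(n); cv2.imwrite(f"pics/{n}0.png",im[:,:,::-1]); print(n,optics.camera_info(n))
    for t in("t_bolt","t_bolt_nut","slot1","foot_corner","clamp_plate"):
        print(t,[(np.round(d["location"],1).tolist(),round(d["score"],2)) for d in optics.pinpoint(n,t)])
print(arm.observe())
E
```

```text
pics
side {'fx': 480.6432302369278, 'fy': 480.6432302369278, 'cx': 257.93606987950227, 'cy': 198.44003771118483, 'k1': -0.1303834727721973, 'R': array([[-0.9942019 , -0.10734243, -0.00633988],
       [-0.04165818,  0.43885051, -0.89759391],
       [ 0.09913217, -0.89212546, -0.4407777 ]]), 't': array([0.59037612, 0.06731157, 1.13759923])}
t_bolt [([278.4, 281.7], 0.93), ([301.9, 244.0], 0.83), ([341.3, 281.5], 0.55)]
t_bolt_nut [([339.5, 265.3], 0.97), ([280.1, 262.3], 0.81), ([304.2, 231.8], 0.59), ([255.8, 231.9], 0.16)]
slot1 [([282.0, 227.9], 0.66)]
foot_corner [([259.4, 228.4], 0.63)]
clamp_plate [([267.6, 220.5], 0.92)]
top {'fx': 481.28599413852436, 'fy': 481.28599413852436, 'cx': 249.33978473172212, 'cy': 180.87761416163508, 'k1': 0.023987906628779598, 'R': array([[ 0.01449972, -0.9998675 , -0.00739935],
       [-0.99523475, -0.01371812, -0.0965381 ],
       [ 0.0964238 ,  0.00876387, -0.99530179]]), 't': array([0.04629076, 0.57916026, 1.14833076])}
t_bolt [([165.6, 245.3], 0.91), ([215.0, 220.8], 0.65)]
t_bolt_nut [([164.4, 252.8], 0.98), ([161.5, 201.4], 0.84), ([218.0, 222.8], 0.72)]
slot1 [([243.1, 201.1], 0.66)]
foot_corner [([225.0, 181.6], 0.65)]
clamp_plate [([268.5, 189.8], 0.68)]
{'clock': 0.6, 'joints': array([-1.35360489,  0.43449246,  0.0249996 ,  1.57320627, -0.01160674,
        1.13398597, -0.07511496]), 'dq': array([ 4.88353472e-04,  1.02036322e-03,  1.65539428e-03, -5.42526134e-04,
       -1.70761537e-05,  1.78507523e-03,  4.59743967e-04]), 'joint_efforts': array([-1.13534636e-03, -6.67338324e+01,  9.83703732e-01, -3.14697254e+01,
       -6.05724170e-02,  3.26973537e-02,  1.18795043e-05]), 'position': array([0.19650778, 0.59331917, 0.24074409]), 'ee_rot': array([5.00346684e-01, 3.10148266e+00, 8.23989113e-05]), 'force': array([-0.28775973, -0.48483739,  0.6586956 ]), 'ft_torque': array([0.01374643, 0.01584722, 0.01922066]), 'width': 0.9965418205703676}
```

View pics/side0.png

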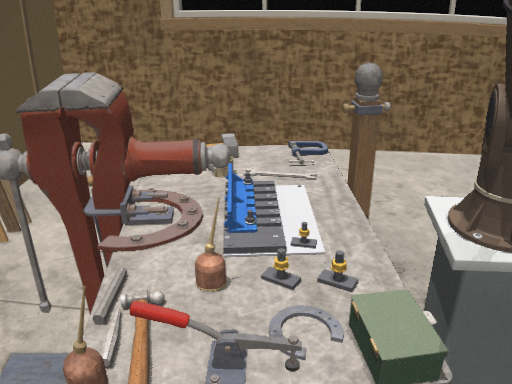

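View pics/top0.png

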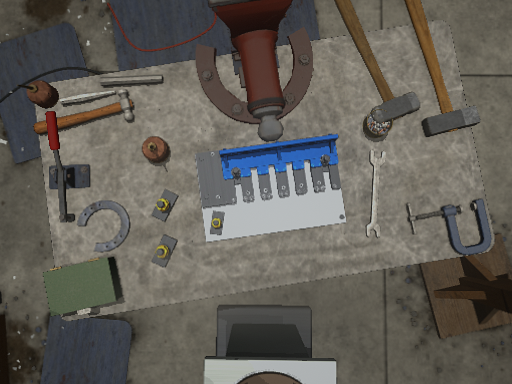

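Run:
```python
import cv2
a=cv2.imread("pics/top0.png")[150:300,110:380]; cv2.imwrite("pics/top0c.png",cv2.resize(a,None,fx=2.9,fy=2.9,interpolation=cv2.INTER_CUBIC))
a=cv2.imread("pics/side0.png")[180:320,180:400]; cv2.imwrite("pics/side0c.png",cv2.resize(a,None,fx=3.5,fy=3.5,interpolation=cv2.INTER_CUBIC))
```

```text
(no output)
```

View pics/top0c.png

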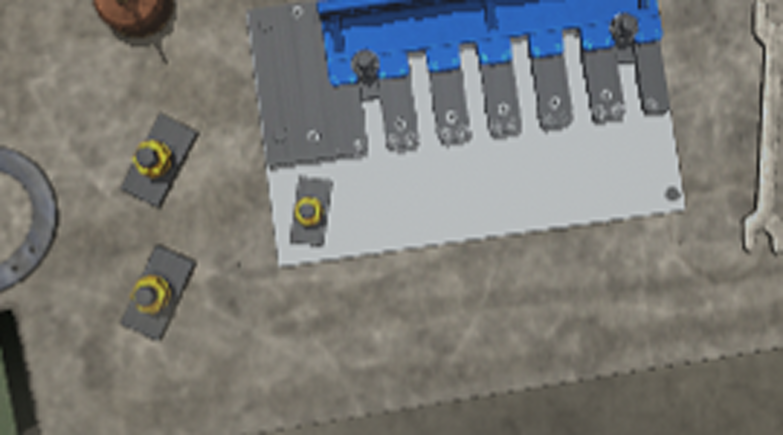

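View pics/side0c.png

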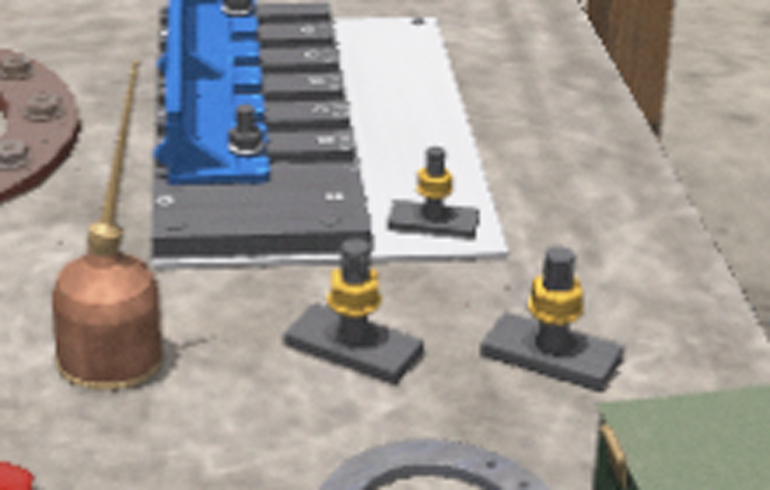

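The loose bolt on the ledge is at top (215,221) and side (303,240). The look-alikes are larger and stand on the table, at top (163,205)/(164,250) and side (281,270)/(340,272). The crops confirm that the ledge bolt is the smallest. Next I'll measure the plate and bolt poses.

Run:
```python
import cv2
a=cv2.imread("pics/top0.png")
for i,(c,r) in enumerate([(195,205),(185,148),(325,205),(225,160)]):
    s=a[r:r+50,c:c+ (66 if i<3 else 125)]; f=11 if i<3 else 6
    cv2.imwrite(f"pics/t0_{i}.png",cv2.resize(s,None,fx=f,fy=f,interpolation=cv2.INTER_CUBIC))
```

```text
(no output)
```

View pics/t0_0.png

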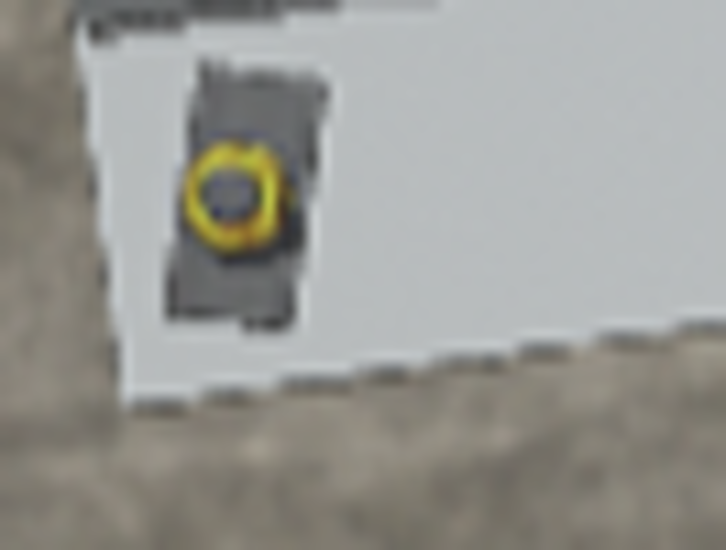

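View pics/t0_1.png

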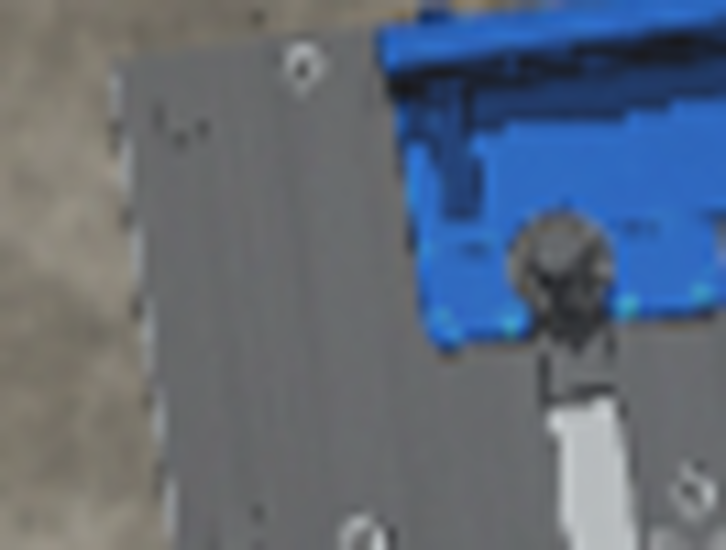

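View pics/t0_2.png

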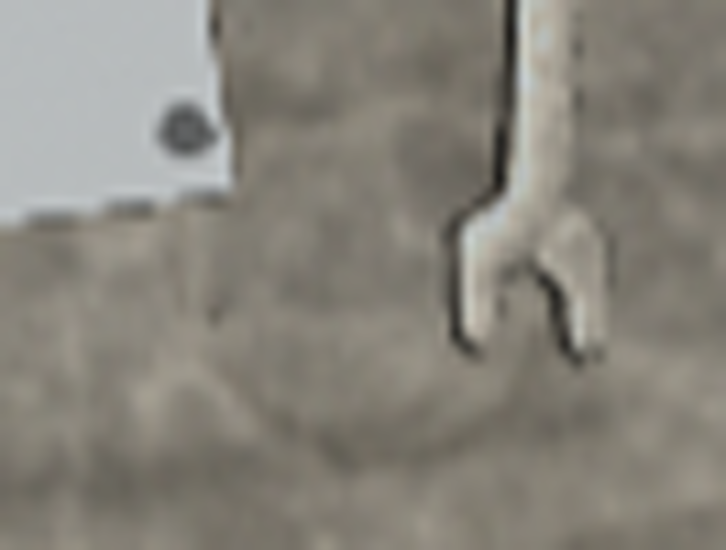

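View pics/t0_3.png

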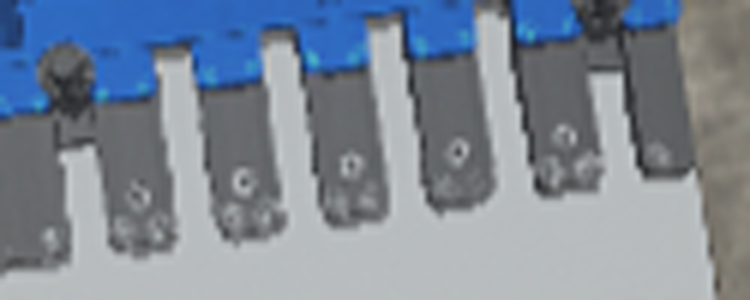

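```bash
cat > h.py <<'E'
import numpy as np
from scipy.optimize import least_squares
from cell import optics
def proj(n,X):
    c=optics.camera_info(n); p=np.atleast_2d(X)@c["R"].T+c["t"]; s=p[:,:2]/p[:,2:]; r2=(s**2).sum(1,keepdims=True)
    s=s*(1+c["k1"]*r2); return s*[c["fx"],c["fy"]]+[c["cx"],c["cy"]]
def pose(q,P):
    P=np.atleast_2d(P); c,s=np.cos(q[2]),np.sin(q[2]); return np.c_[q[0]+c*P[:,0]-s*P[:,1],q[1]+s*P[:,0]+c*P[:,1],P[:,2]]
def fit(obs,q0):
    f=lambda q:np.concatenate([(proj(n,pose(q,np.array(P)/1000))-uv).ravel() for n,P,uv in obs])
    r=least_squares(f,q0,loss="soft_l1"); return r.x,r.fun.reshape(-1,2)
def cr(p,o,f): return ((np.array(p)+.5)/f-.5+o).tolist()
E
python3 - <<'E'
from h import *
np.set_printoptions(precision=4,suppress=True)
o=[("top",[-110,175,6],cr((120,403),(195,205),11)),("top",[-110,-175,6],cr((233,190),(325,205),11)),("top",[35,110,29],cr((438,348),(185,148),11)),("top",[110,175,22],cr((118,65),(185,148),11))]
q,r=fit(o,[.5,0,.1]); print(q,r)
for y in(78,34,-10,-54,-98): print(y,proj("top",pose(q,np.array([[-10,y+8,22],[-10,y-8,22],[30,y-8,22],[-25,y,6]])/1000)).round(1).tolist())
print("side",[proj("side",pose(q,np.array([P])/1000)).round(1).tolist() for P in([-110,175,6],[-110,-175,6],[35,110,29],[-25,78,6])])
b=[("top",P,cr(p,(195,205),11)) for P,p in(([28,14,8],(200,65)),([28,-14,8],(328,88)),([-28,-14,8],(292,330)),([-28,14,8],(168,315)),([0,0,54],(232,192)))]
b=[(n,[P[0],P[1],P[2]+6],u) for n,P,u in b]
bq,rb=fit(b,[.45,.1,.0]); print("bolt",bq,rb)
c,s=np.cos(q[2]),np.sin(q[2]); d=bq[:2]-q[:2]; print("bolt in plate",c*d[0]+s*d[1],-s*d[0]+c*d[1],bq[2]-q[2])
print("bolt side nut,stud top",proj("side",pose(bq,[[0,0,.039],[0,0,.06]])))
print("slot3 mouth, home",pose(q,[[-.025,-.010,.006],[.049,-.01,.006]]))
E
```

```text
[0.564  0.0026 0.1485] [[ 0.443   0.2835]
 [ 1.0021  0.5882]
 [-0.4032 -0.2742]
 [-1.109  -0.6538]]
78 [[236.2, 196.0], [242.7, 195.1], [240.5, 179.0], [240.4, 202.0]]
34 [[254.0, 193.6], [260.5, 192.7], [258.3, 176.6], [258.0, 199.6]]
-10 [[271.8, 191.2], [278.2, 190.3], [276.0, 174.2], [275.6, 197.2]]
-54 [[289.6, 188.8], [296.0, 187.9], [293.7, 171.9], [293.1, 194.8]]
-98 [[307.3, 186.4], [313.8, 185.5], [311.4, 169.5], [310.7, 192.5]]
side [[[325.6, 251.1]], [[304.9, 184.2]], [[257.4, 228.8]], [[282.6, 229.9]]]
bolt [ 0.476   0.1324 -0.1198] [[ 0.2605  0.0096]
 [-0.1084 -0.5602]
 [-0.0163  0.1551]
 [-0.0628 -0.0191]
 [-0.0624  0.3485]]
bolt in plate -0.06784596067054086 0.14140418860327714 -0.2682789897124223
bolt side nut,stud top [[304.8775 230.7094]
 [305.2456 222.3088]]
slot3 mouth, home [[ 0.5408 -0.011   0.006 ]
 [ 0.614  -0.      0.006 ]]
```

Run:
```python
import cv2
a=cv2.imread("pics/side0.png")[180:260,215:325]; cv2.imwrite("pics/s0_0.png",cv2.resize(a,None,fx=7,fy=7,interpolation=cv2.INTER_CUBIC))
```

```text
(no output)
```

View pics/s0_0.png

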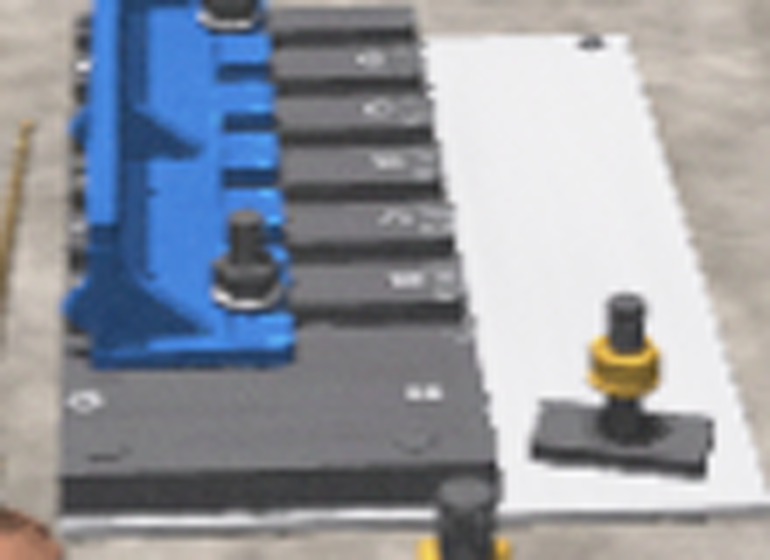

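```bash
python3 -m creep '[{"translation":[-0.0293,-0.025,0],"rot":[0,0,0],"jaw":0.05},{"translation":[-0.0293,-0.025,0],"rot":[0,0,0],"jaw":0.05},{"translation":[-0.0293,-0.025,0],"rot":[0,0,0],"jaw":0.05},{"translation":[-0.0293,-0.025,0],"rot":[0,0,0],"jaw":0.05},{"translation":[-0.0293,-0.025,0],"rot":[0,0,0],"jaw":0.05},{"translation":[-0.0293,-0.025,0],"rot":[0,0,0],"jaw":0.05},{"translation":[-0.0293,-0.025,0],"rot":[0,0,0],"jaw":0.05},{"translation":[-0.0293,-0.025,0],"rot":[0,0,0],"jaw":0.05},{"translation":[-0.0293,-0.025,0],"rot":[0,0,0],"jaw":0.05},{"translation":[-0.0293,-0.025,0],"rot":[0,0,0],"jaw":0.05},{"translation":[-0.0293,-0.025,0],"rot":[0,0,0],"jaw":0.05},{"translation":[-0.0293,-0.025,0],"rot":[0,0,0],"jaw":0.05}]' 5; python3 -c "
from cell import arm;print(arm.observe()['joints'])"
```

```text
clock: 1.6
position: [0.4366, 0.1963, 0.2411]
ee_rot: [0.5, 3.101, 0.001]
force: [1.7, 0.4, 0.6]
width: 0.544
[-0.72423592  0.19206791  0.22525334  1.93159278 -0.05023776  1.0223732
  0.77423791]
```

```bash
cat > st.py <<'E'
from h import *
from cell import arm
from scipy.spatial.transform import Rotation as Rn
import sys
Q=np.array([0.564,0.0026,0.1485])
def state():
    s=arm.observe(); R=Rn.from_rotvec(s["ee_rot"]).as_matrix(); p=s["position"]
    c,sn=np.cos(Q[2]),np.sin(Q[2]); d=p[:2]-Q[:2]
    print("t",round(s["clock"],2),"tcp",p.round(4),"plate",np.round([c*d[0]+sn*d[1],-sn*d[0]+c*d[1]],4),"yawY-90-plate deg",round(np.degrees(np.arctan2(R[1,1],R[0,1]))-90-np.degrees(Q[2]),2),"tilt",np.degrees(np.arccos(-R[2,2])).round(2),"F",s["force"].round(2),"w",round(s["width"]*.0918,4),"j",s["joints"].round(2))
    return p,R
def need(xp,yp,z,yaw=0):  # plate target -> tool deltas
    p,R=state(); t=pose(Q,[[xp,yp,z]])[0]; print("tool delta mm",(R.T@(t-p)*1000).round(1),"(world)",((t-p)*1000).round(1))
E
python3 -c "
from st import *
need(-.068,.1414,.15)"
```

```text
t 1.6 tcp [0.4366 0.1963 0.2411] plate [-0.0973  0.2104] yawY-90-plate deg -26.83 tilt 0.05 F [1.71 0.37 0.63] w 0.0499 j [-0.72  0.19  0.23  1.93 -0.05  1.02  0.77]
tool delta mm [-57.3 -48.4  91.1] (world) [ 39.2 -63.9 -91.1]
```

```bash
python3 -m creep '[{"translation":[-0.0287,-0.0242,0.02],"rot":[0,0,0],"jaw":0.05},{"translation":[-0.0287,-0.0242,0.02],"rot":[0,0,0],"jaw":0.05},{"translation":[0,0,0.03],"rot":[0,0,-5.7],"jaw":0.05},{"translation":[0,0,0.03],"rot":[0,0,-5.7],"jaw":0.05},{"translation":[0,0,0],"rot":[0,0,0],"jaw":0.05},{"translation":[0,0,0],"rot":[0,0,0],"jaw":0.05}]'
python3 - <<'E'
from st import *
import cv2
need(-.068,.1414,.026)
for n,(c,r) in dict(top=(165,170),side=(240,170)).items():
    im=optics.get_image(n)[:,:,::-1]; cv2.imwrite(f"pics/{n}1.png",cv2.resize(im[r:r+90,c:c+120],None,fx=6,fy=6,interpolation=cv2.INTER_CUBIC))
E
```

```text
clock: 2.1
position: [0.4735, 0.1349, 0.141]
ee_rot: [-0.195, -3.133, 0.002]
force: [0.3, -1.3, 0.0]
width: 0.541
t 2.1 tcp [0.4735 0.1349 0.141 ] plate [-0.0699  0.1443] yawY-90-plate deg -15.62 tilt 0.18 F [ 0.28 -1.25  0.04] w 0.0497 j [-0.55  0.34  0.21  2.02 -0.1   0.79  1.16]
tool delta mm [ -2.9  -2.1 115. ] (world) [   2.3   -2.6 -115. ]
```

View pics/top1.png

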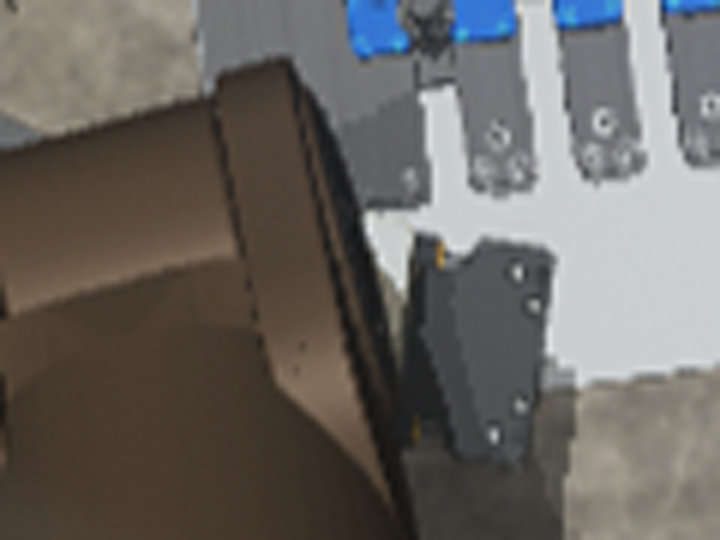

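View pics/side1.png

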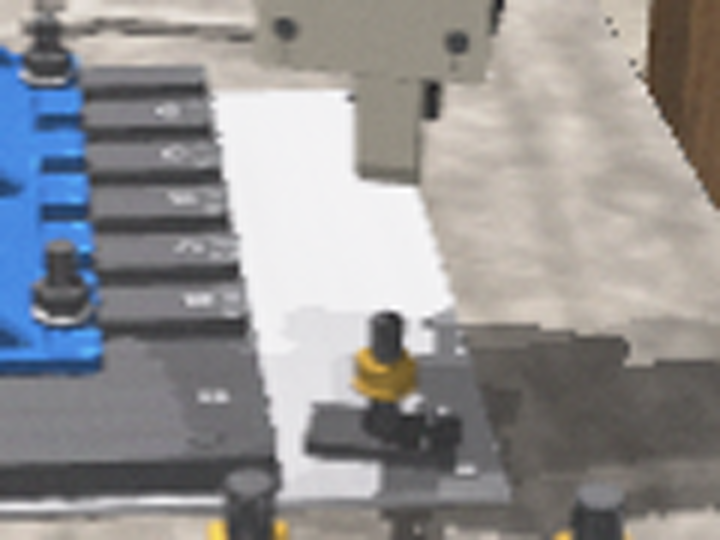

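Run:
```python
from st import *
p,R=state()
for y in(25,34,44):
    print(y,proj("side",p+np.array([[.0095,y/1000,.014],[-.0095,y/1000,.014]])@R.T).round(1).tolist())
print("obs",cr((420,183),(240,170),6),cr((357,178),(240,170),6))
print("stud top pred/obs",proj("side",pose(Q,[[-.0678,.1414,.06]])),cr((388,318),(240,170),6))
```

```text
t 2.2 tcp [0.4752 0.1359 0.1431] plate [-0.0681  0.145 ] yawY-90-plate deg -15.58 tilt 0.1 F [ 0.65 -1.08 -0.06] w 0.0497 j [-0.55  0.34  0.21  2.02 -0.1   0.79  1.16]
25 [[309.7, 199.9], [300.5, 199.0]]
34 [[309.1, 201.8], [299.9, 200.9]]
44 [[308.5, 204.0], [299.1, 203.1]]
obs [309.5833333333333, 200.08333333333334] [299.0833333333333, 199.25]
stud top pred/obs [[305.22998432 222.30676864]] [304.25, 222.58333333333334]
```

```bash
python3 -m creep '[{"translation":[-0.001,-0.0033,0.03],"rot":[0,0,0],"jaw":0.05},{"translation":[0,0,0.03],"rot":[0,0,0],"jaw":0.05},{"translation":[0,0,0.03],"rot":[0,0,0],"jaw":0.05},{"translation":[0,0,0.02],"rot":[0,0,0],"jaw":0.05},{"translation":[0,0,0],"rot":[0,0,0],"jaw":0.05},{"translation":[0,0,0],"rot":[0,0,0],"jaw":0.05}]'
python3 - <<'E'
from st import *
import cv2
need(-.068,.1414,.0225)
for n,(c,r) in dict(side=(240,170)).items():
    im=optics.get_image(n)[:,:,::-1]; cv2.imwrite(f"pics/{n}2.png",cv2.resize(im[r:r+90,c:c+120],None,fx=6,fy=6,interpolation=cv2.INTER_CUBIC))
E
```

```text
clock: 2.7
position: [0.4755, 0.1325, 0.0325]
ee_rot: [0.191, 3.135, 0.0]
force: [-0.7, 0.1, 1.1]
width: 0.546
t 2.7 tcp [0.4755 0.1325 0.0325] plate [-0.0683  0.1416] yawY-90-plate deg -15.48 tilt 0.03 F [-0.66  0.13  1.09] w 0.0501 j [-0.5   0.52  0.16  2.11 -0.16  0.53  1.23]
tool delta mm [-0.3 -0.1 10. ] (world) [  0.3  -0.1 -10. ]
```

View pics/side2.png

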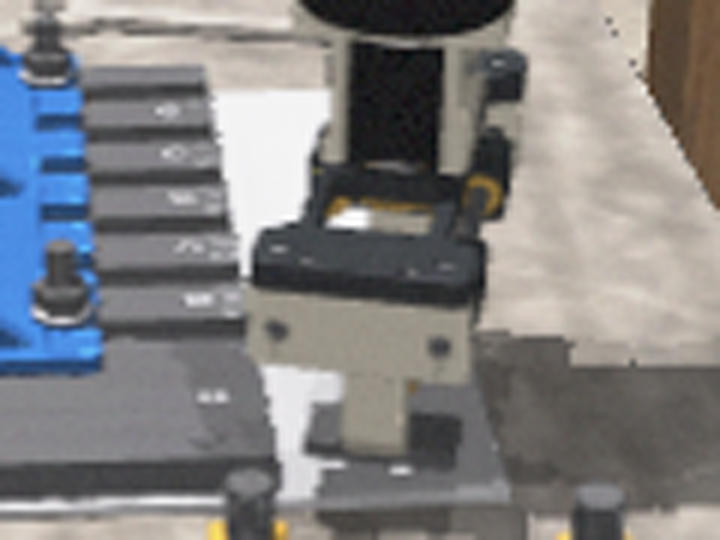

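```bash
python3 -m creep '[{"translation":[0,0,0.005],"rot":[0,0,0],"jaw":0.05},{"translation":[0,0,0.0045],"rot":[0,0,0],"jaw":0.05},{"translation":[0,0,0],"rot":[0,0,0],"jaw":0.04},{"translation":[0,0,0],"rot":[0,0,0],"jaw":0.034},{"translation":[0,0,0],"rot":[0,0,0],"jaw":0.032},{"translation":[0,0,0],"rot":[0,0,0],"jaw":0.032},{"translation":[0,0,0],"rot":[0,0,0],"jaw":0.032}]' 5
python3 - <<'E'
from st import *
import cv2
need(-.068,.1414,.0225)
for n,(c,r) in dict(side=(240,170)).items():
    im=optics.get_image(n)[:,:,::-1]; cv2.imwrite(f"pics/{n}3.png",cv2.resize(im[r:r+90,c:c+120],None,fx=6,fy=6,interpolation=cv2.INTER_CUBIC))
E
```

```text
clock: 3.33
position: [0.4752, 0.1321, 0.0222]
ee_rot: [0.19, 3.136, 0.0]
force: [0.4, 1.1, 0.8]
width: 0.352
t 3.33 tcp [0.4752 0.1321 0.0222] plate [-0.0687  0.1412] yawY-90-plate deg -15.44 tilt 0.03 F [0.39 1.08 0.82] w 0.0323 j [-0.5   0.53  0.16  2.11 -0.16  0.5   1.23]
tool delta mm [-0.6  0.4 -0.3] (world) [0.7 0.3 0.3]
```

View pics/side3.png

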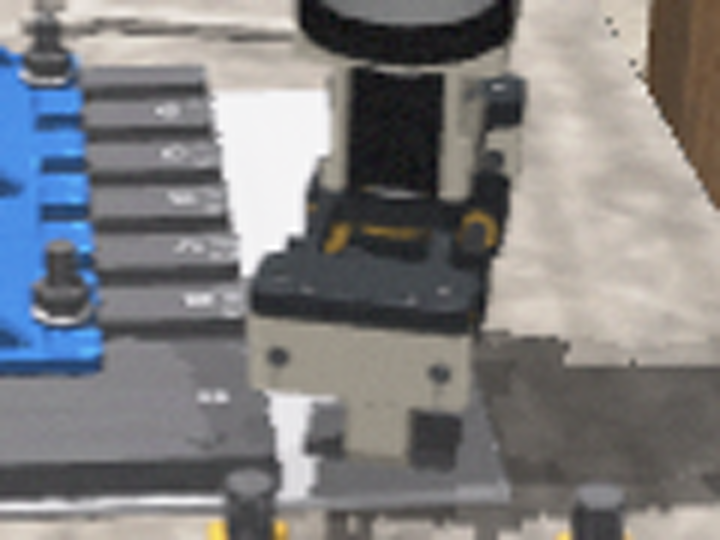

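```bash
python3 -m creep '[{"translation":[0,0,0],"rot":[0,0,-4],"jaw":0.032},{"translation":[0,0,0],"rot":[0,0,-4],"jaw":0.032},{"translation":[0,0,0],"rot":[0,0,-4],"jaw":0.032},{"translation":[0,0,0],"rot":[0,0,-3.4],"jaw":0.032},{"translation":[0,-0.003,0],"rot":[0,0,0],"jaw":0.032},{"translation":[0,-0.005,0],"rot":[0,0,0],"jaw":0.032},{"translation":[0,-0.005,0],"rot":[0,0,0],"jaw":0.032},{"translation":[0,-0.005,0],"rot":[0,0,0],"jaw":0.032},{"translation":[0,-0.005,0],"rot":[0,0,0],"jaw":0.032},{"translation":[0,-0.005,0],"rot":[0,0,0],"jaw":0.032},{"translation":[0,-0.005,0],"rot":[0,0,0],"jaw":0.032}]'
python3 - <<'E'
from st import *
import cv2
need(-.068,-.012,.0225)
for n,(c,r) in dict(side=(240,170),top=(180,160)).items():
    im=optics.get_image(n)[:,:,::-1]; cv2.imwrite(f"pics/{n}4.png",cv2.resize(im[r:r+90,c:c+120],None,fx=6,fy=6,interpolation=cv2.INTER_CUBIC))
E
```

```text
clock: 4.3
position: [0.48, 0.0987, 0.0221]
ee_rot: [-0.231, 3.133, 0.0]
force: [0.2, 2.8, 2.1]
width: 0.352
t 4.3 tcp [0.48   0.0987 0.0221] plate [-0.0689  0.1075] yawY-90-plate deg -0.06 tilt 0.01 F [0.19 2.76 2.07] w 0.0323 j [-0.37  0.53  0.08  2.12 -0.08  0.5   1.49]
tool delta mm [  -1.  -119.5   -0.4] (world) [  18.5 -118.1    0.4]
```

View pics/side4.png

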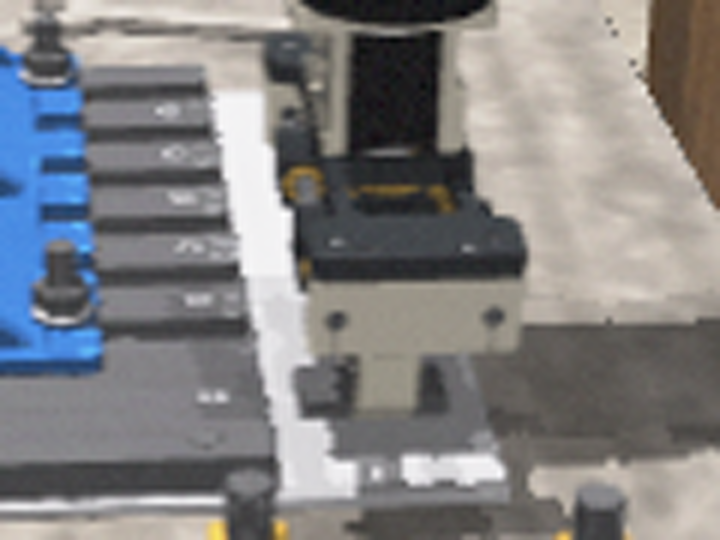

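View pics/top4.png

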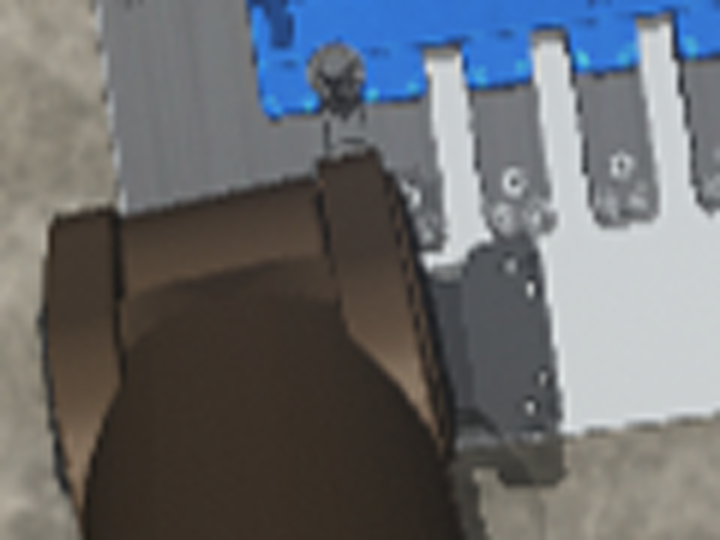

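```bash
python3 -m creep '[{"translation":[0,-0.005,0],"rot":[0,0,0],"jaw":0.032},{"translation":[0,-0.005,0],"rot":[0,0,0],"jaw":0.032},{"translation":[0,-0.005,0],"rot":[0,0,0],"jaw":0.032},{"translation":[0,-0.005,0],"rot":[0,0,0],"jaw":0.032},{"translation":[0,-0.005,0],"rot":[0,0,0],"jaw":0.032},{"translation":[0,-0.005,0],"rot":[0,0,0],"jaw":0.032},{"translation":[0,-0.005,0],"rot":[0,0,0],"jaw":0.032},{"translation":[0,-0.005,0],"rot":[0,0,0],"jaw":0.032},{"translation":[0,-0.005,0],"rot":[0,0,0],"jaw":0.032}]'
python3 - <<'E'
from st import *
import cv2
need(-.068,-.012,.0225)
for n,(c,r) in dict(side=(240,170),top=(190,160)).items():
    im=optics.get_image(n)[:,:,::-1]; cv2.imwrite(f"pics/{n}5.png",cv2.resize(im[r:r+90,c:c+120],None,fx=6,fy=6,interpolation=cv2.INTER_CUBIC))
E
```

```text
clock: 5.15
position: [0.4865, 0.0541, 0.022]
ee_rot: [0.232, -3.133, 0.0]
force: [0.4, 0.8, -0.8]
width: 0.347
t 5.15 tcp [0.4865 0.0541 0.022 ] plate [-0.069   0.0624] yawY-90-plate deg -0.05 tilt 0.01 F [ 0.43  0.76 -0.8 ] w 0.0319 j [-0.27  0.53  0.07  2.12 -0.07  0.5   1.57]
tool delta mm [ -1.1 -74.4  -0.5] (world) [ 12.  -73.4   0.5]
```

View pics/side5.png

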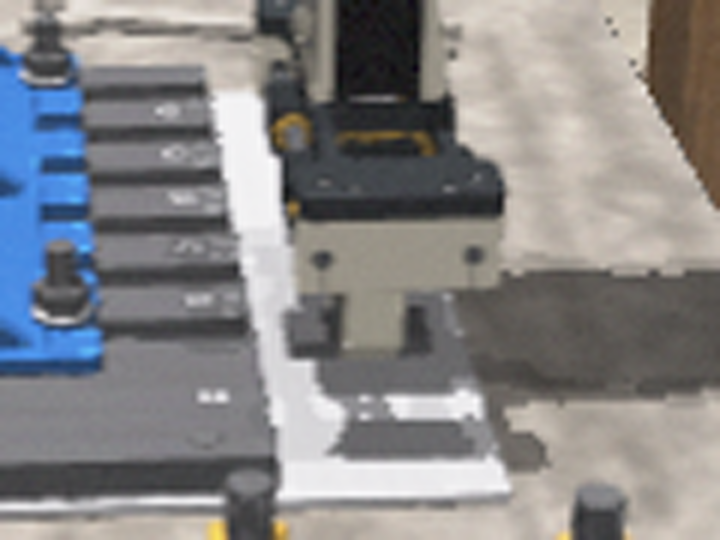

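View pics/top5.png

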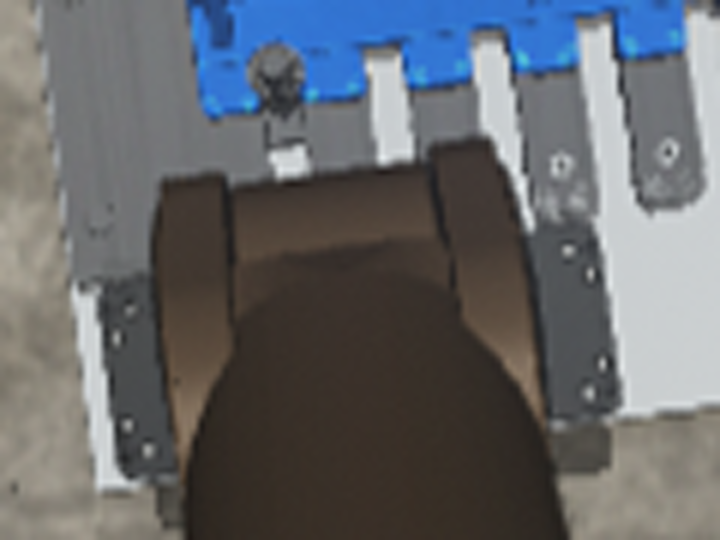

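```bash
python3 -m creep '[{"translation":[0,-0.005,0],"rot":[0,0,0],"jaw":0.032},{"translation":[0,-0.005,0],"rot":[0,0,0],"jaw":0.032},{"translation":[0,-0.005,0],"rot":[0,0,0],"jaw":0.032},{"translation":[0,-0.005,0],"rot":[0,0,0],"jaw":0.032},{"translation":[0,-0.005,0],"rot":[0,0,0],"jaw":0.032},{"translation":[0,-0.005,0],"rot":[0,0,0],"jaw":0.032},{"translation":[0,-0.005,0],"rot":[0,0,0],"jaw":0.032},{"translation":[0,-0.005,0],"rot":[0,0,0],"jaw":0.032},{"translation":[0,-0.005,0],"rot":[0,0,0],"jaw":0.032},{"translation":[0,-0.005,0],"rot":[0,0,0],"jaw":0.032},{"translation":[0,-0.005,0],"rot":[0,0,0],"jaw":0.032},{"translation":[0,-0.005,0],"rot":[0,0,0],"jaw":0.032}]'; python3 -m creep '[{"translation":[0,-0.005,0],"rot":[0,0,0],"jaw":0.032},{"translation":[0,-0.005,0],"rot":[0,0,0],"jaw":0.032},{"translation":[0,-0.004,0],"rot":[0,0,0],"jaw":0.032},{"translation":[0,0,0],"rot":[0,0,0],"jaw":0.032}]'
python3 - <<'E'
from st import *
import cv2
need(-.068,-.012,.0225)
for n,(c,r) in dict(side=(220,150),top=(220,150)).items():
    im=optics.get_image(n)[:,:,::-1]; cv2.imwrite(f"pics/{n}6.png",cv2.resize(im[r:r+90,c:c+120],None,fx=6,fy=6,interpolation=cv2.INTER_CUBIC))
E
```

```text
clock: 6.25
position: [0.4954, -0.0051, 0.022]
ee_rot: [-0.232, 3.133, 0.0]
force: [-1.2, 1.6, -0.1]
width: 0.346
clock: 6.58
position: [0.4975, -0.0197, 0.0221]
ee_rot: [-0.23, 3.133, -0.001]
force: [-0.3, 0.3, 0.2]
width: 0.35
t 6.58 tcp [ 0.4975 -0.0197  0.0221] plate [-0.069  -0.0123] yawY-90-plate deg -0.12 tilt 0.03 F [-0.31  0.32  0.16] w 0.0321 j [-0.11  0.54  0.06  2.1  -0.06  0.51  1.71]
tool delta mm [-1.   0.3 -0.4] (world) [1.  0.4 0.4]
```

View pics/side6.png

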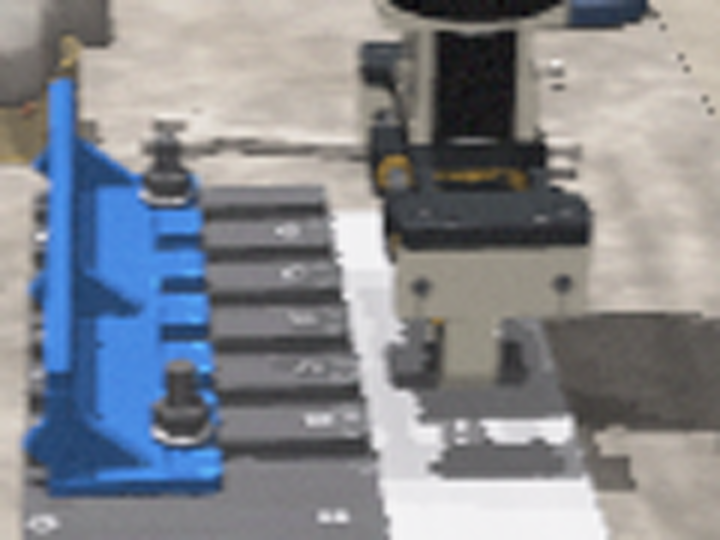

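View pics/top6.png

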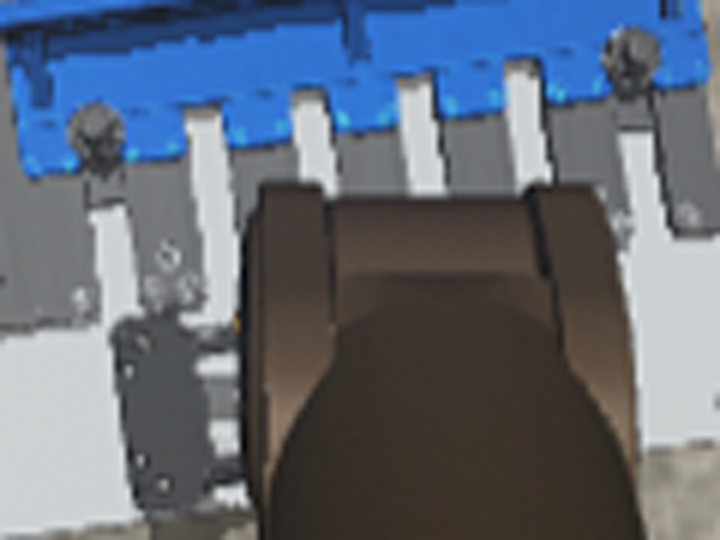

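```bash
python3 -m creep '[{"translation":[0,0.002,0],"rot":[0,0,0],"jaw":0.045},{"translation":[0,0,0],"rot":[0,0,0],"jaw":0.045},{"translation":[0,0,-0.02],"rot":[0,0,0],"jaw":0.045},{"translation":[0,0,-0.03],"rot":[0,0,0],"jaw":0.045},{"translation":[0,0,-0.03],"rot":[0,0,0],"jaw":0.03},{"translation":[0.03,0,-0.02],"rot":[0,0,0],"jaw":0},{"translation":[0.03,0,0],"rot":[0,0,0],"jaw":0},{"translation":[0.02,0,0],"rot":[0,0,0],"jaw":0},{"translation":[0,0,0],"rot":[0,0,0],"jaw":0},{"translation":[0,0,0],"rot":[0,0,0],"jaw":0}]'
python3 - <<'E'
from st import *
import cv2
state()
for n,(c,r) in dict(side=(220,150),top=(220,150)).items():
    im=optics.get_image(n)[:,:,::-1]; cv2.imwrite(f"pics/{n}7.png",cv2.resize(im[r:r+90,c:c+120],None,fx=6,fy=6,interpolation=cv2.INTER_CUBIC))
E
```

```text
clock: 7.52
position: [0.4173, -0.0282, 0.1224]
ee_rot: [-0.232, 3.133, 0.0]
force: [-0.0, 0.5, -0.5]
width: 0.102
t 7.52 tcp [ 0.4173 -0.0282  0.1224] plate [-0.1496 -0.0087] yawY-90-plate deg -0.03 tilt 0.02 F [-0.04  0.49 -0.48] w 0.0093 j [-0.13  0.26  0.08  2.2  -0.03  0.68  1.69]
```

View pics/side7.png

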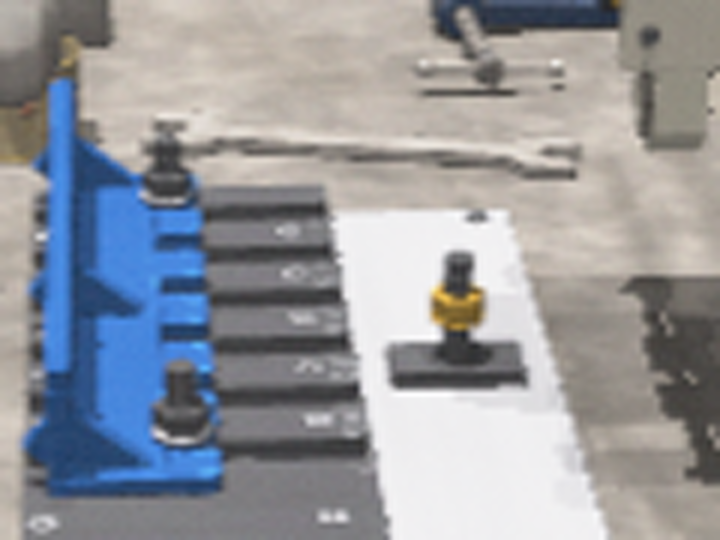

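View pics/top7.png

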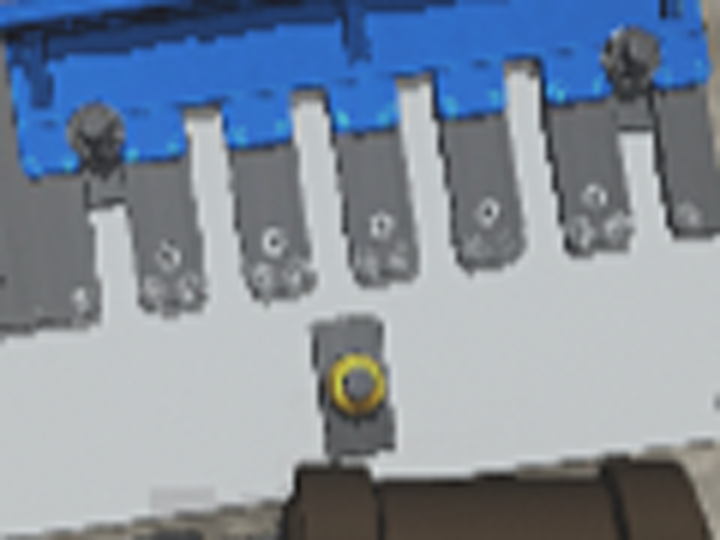

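Run:
```python
from st import *
b=[("top",P,cr(p,(220,150),6)) for P,p in(([28,14,14],(313,325)),([28,-14,14],(382,318)),([-28,-14,14],(394,446)),([-28,14,14],(326,453)),([0,0,60],(357,384)))]
bq,rb=fit(b,[.5,-.02,.1]); print(bq,rb.round(2).tolist())
c,s=np.cos(Q[2]),np.sin(Q[2]); d=bq[:2]-Q[:2]; print("bolt in plate",c*d[0]+s*d[1],-s*d[0]+c*d[1],bq[2]-Q[2])
g=proj("top",pose(Q,np.array([[0,-2,22],[0,-18,22],[-15,-2,22],[-15,-18,22]])/1000)); print("slot edges crop",(g-[220,150])*6+3)
need(-.110,-.010,.024)
```

```text
[ 0.49930971 -0.01805755  0.10609407] [[-0.08, -0.67], [-0.25, -0.55], [-0.0, 0.87], [-0.05, 0.75], [0.39, -0.23]]
bolt in plate -0.06703470424322135 -0.010858956081457923 -0.04240593267795521
slot edges crop [[310.33766457 225.97901267]
 [349.10780982 220.74669169]
 [315.40799178 262.25260533]
 [354.22618806 257.01220053]]
t 7.62 tcp [ 0.419  -0.0279  0.1223] plate [-0.1479 -0.0088] yawY-90-plate deg -0.01 tilt 0.08 F [ 0.59 -0.83  0.32] w 0.0025 j [-0.13  0.26  0.08  2.2  -0.03  0.68  1.69]
tool delta mm [-37.7  -1.2  98.3] (world) [ 37.6   4.4 -98.3]
```

```bash
python3 -m creep '[{"translation":[-0.030,0,0.03],"rot":[0,0,0],"jaw":0},{"translation":[0,0,0.03],"rot":[0,0,0],"jaw":0},{"translation":[0,0,0.02],"rot":[0,0,0],"jaw":0},{"translation":[0,0,0.015],"rot":[0,0,0],"jaw":0},{"translation":[0,0,0.004],"rot":[0,0,0],"jaw":0},{"translation":[0,0,0],"rot":[0,0,0],"jaw":0},{"translation":[-0.004,0,0],"rot":[0,0,0],"jaw":0},{"translation":[-0.004,0,0],"rot":[0,0,0],"jaw":0},{"translation":[-0.004,0,0],"rot":[0,0,0],"jaw":0},{"translation":[-0.004,0,0],"rot":[0,0,0],"jaw":0},{"translation":[-0.004,0,0],"rot":[0,0,0],"jaw":0},{"translation":[-0.004,0,0],"rot":[0,0,0],"jaw":0}]'
python3 - <<'E'
from st import *
import cv2
need(-.036,-.010,.0225)
for n,(c,r) in dict(side=(220,150),top=(220,150)).items():
    im=optics.get_image(n)[:,:,::-1]; cv2.imwrite(f"pics/{n}8.png",cv2.resize(im[r:r+90,c:c+120],None,fx=6,fy=6,interpolation=cv2.INTER_CUBIC))
E
```

```text
clock: 8.62
position: [0.4707, -0.0204, 0.0238]
ee_rot: [0.232, -3.132, -0.0]
force: [-4.0, -0.5, 2.5]
width: 0.004
t 8.62 tcp [ 0.4707 -0.0204  0.0238] plate [-0.0957 -0.0089] yawY-90-plate deg -0.04 tilt 0.04 F [-4.   -0.54  2.46] w 0.0003 j [-0.11  0.51  0.06  2.16 -0.06  0.48  1.71]
tool delta mm [-59.7  -1.    1.3] (world) [59.2  7.8 -1.3]
```

View pics/side8.png

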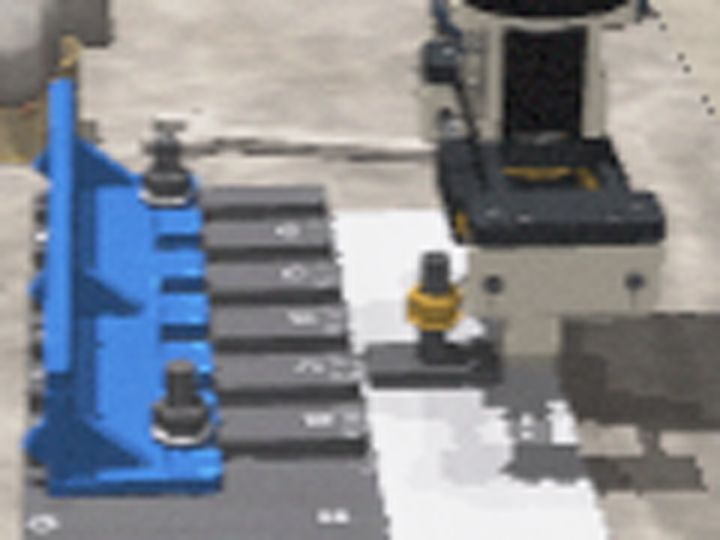

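View pics/top8.png

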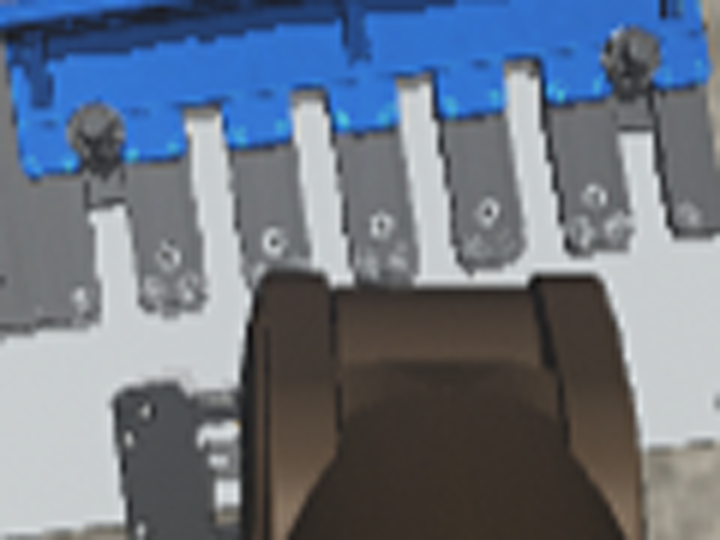

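```bash
python3 -m creep '[{"translation":[-0.004,0,0],"rot":[0,0,0],"jaw":0},{"translation":[-0.004,0,0],"rot":[0,0,0],"jaw":0},{"translation":[-0.004,0,0],"rot":[0,0,0],"jaw":0},{"translation":[-0.004,0,0],"rot":[0,0,0],"jaw":0},{"translation":[-0.004,0,0],"rot":[0,0,0],"jaw":0}]'
python3 - <<'E'
from st import *
import cv2
need(-.036,-.010,.0225)
for n,(c,r) in dict(side=(220,150)).items():
    im=optics.get_image(n)[:,:,::-1]; cv2.imwrite(f"pics/{n}9.png",cv2.resize(im[r:r+90,c:c+120],None,fx=6,fy=6,interpolation=cv2.INTER_CUBIC))
E
```

```text
clock: 9.13
position: [0.4912, -0.0173, 0.0236]
ee_rot: [-0.232, 3.133, 0.0]
force: [-2.6, -0.3, 1.0]
width: 0.004
t 9.13 tcp [ 0.4912 -0.0173  0.0236] plate [-0.0749 -0.0089] yawY-90-plate deg -0.03 tilt 0.02 F [-2.59 -0.3   1.02] w 0.0003 j [-0.12  0.53  0.06  2.11 -0.06  0.5   1.71]
tool delta mm [-38.9  -1.    1.1] (world) [38.6  4.7 -1.1]
```

View pics/side9.png

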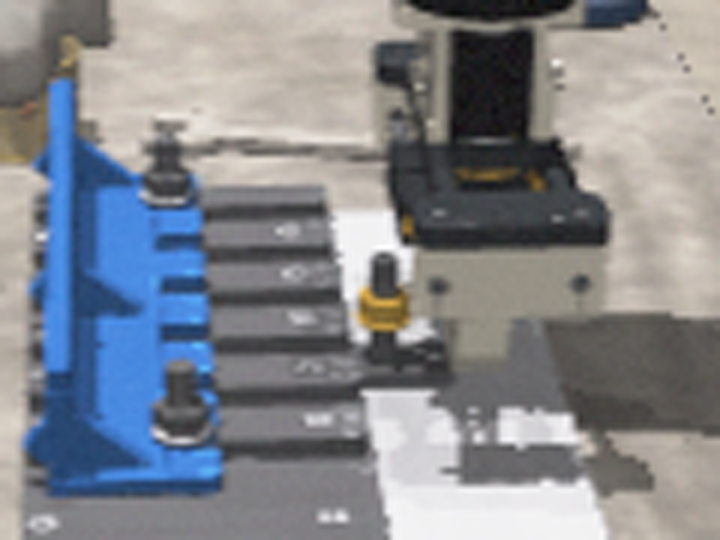

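```bash
python3 -m creep '[{"translation":[-0.004,0,0],"rot":[0,0,0],"jaw":0},{"translation":[-0.004,0,0],"rot":[0,0,0],"jaw":0},{"translation":[-0.004,0,0],"rot":[0,0,0],"jaw":0},{"translation":[-0.004,0,0],"rot":[0,0,0],"jaw":0},{"translation":[-0.004,0,0],"rot":[0,0,0],"jaw":0},{"translation":[-0.004,0,0],"rot":[0,0,0],"jaw":0},{"translation":[-0.004,0,0],"rot":[0,0,0],"jaw":0},{"translation":[-0.004,0,0],"rot":[0,0,0],"jaw":0}]'
python3 - <<'E'
from st import *
import cv2
need(-.036,-.010,.0225)
for n,(c,r) in dict(side=(220,150)).items():
    im=optics.get_image(n)[:,:,::-1]; cv2.imwrite(f"pics/{n}10.png",cv2.resize(im[r:r+90,c:c+120],None,fx=6,fy=6,interpolation=cv2.INTER_CUBIC))
E
```

```text
clock: 9.85
position: [0.5225, -0.0126, 0.0235]
ee_rot: [0.232, -3.133, -0.0]
force: [-4.0, 0.1, 2.1]
width: 0.001
t 9.85 tcp [ 0.5225 -0.0126  0.0235] plate [-0.0433 -0.0089] yawY-90-plate deg -0.03 tilt 0.02 F [-4.03  0.06  2.09] w 0.0001 j [-0.13  0.56  0.06  2.03 -0.07  0.55  1.7 ]
tool delta mm [-7.3 -1.1  1. ] (world) [ 7.4 -0.  -1. ]
```

View pics/side10.png

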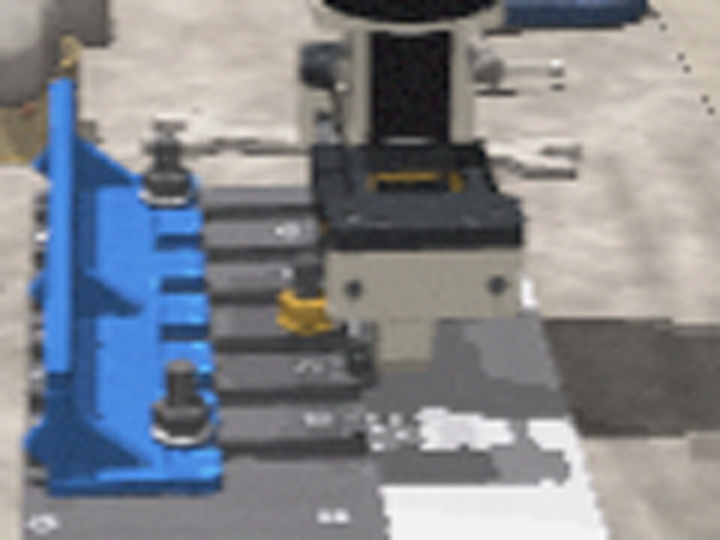

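```bash
python3 -m creep '[{"translation":[0.002,0,-0.003],"rot":[0,0,0],"jaw":0},{"translation":[0,0,-0.010],"rot":[0,0,0],"jaw":0},{"translation":[0,-0.001,-0.0097],"rot":[0,0,0],"jaw":0},{"translation":[-0.002,0,0],"rot":[0,0,0],"jaw":0},{"translation":[0,0,0],"rot":[0,0,0],"jaw":0},{"translation":[-0.004,0,0],"rot":[0,0,0],"jaw":0},{"translation":[-0.004,0,0],"rot":[0,0,0],"jaw":0},{"translation":[-0.004,0,0],"rot":[0,0,0],"jaw":0},{"translation":[-0.004,0,0],"rot":[0,0,0],"jaw":0},{"translation":[-0.004,0,0],"rot":[0,0,0],"jaw":0},{"translation":[-0.004,0,0],"rot":[0,0,0],"jaw":0}]'
python3 - <<'E'
from st import *
import cv2
need(.027,-.010,.0458)
for n,(c,r) in dict(side=(220,150)).items():
    im=optics.get_image(n)[:,:,::-1]; cv2.imwrite(f"pics/{n}11.png",cv2.resize(im[r:r+90,c:c+120],None,fx=6,fy=6,interpolation=cv2.INTER_CUBIC))
E
```

```text
clock: 10.82
position: [0.5458, -0.0102, 0.0459]
ee_rot: [0.232, -3.131, -0.0]
force: [-3.0, -0.6, 0.9]
width: 0.006
t 10.82 tcp [ 0.5458 -0.0102  0.0459] plate [-0.0199 -0.0099] yawY-90-plate deg -0.03 tilt 0.1 F [-2.96 -0.64  0.95] w 0.0006 j [-0.13  0.55  0.07  1.96 -0.06  0.63  1.7 ]
tool delta mm [-46.9  -0.1  -0. ] (world) [46.4  6.9 -0.1]
```

View pics/side11.png

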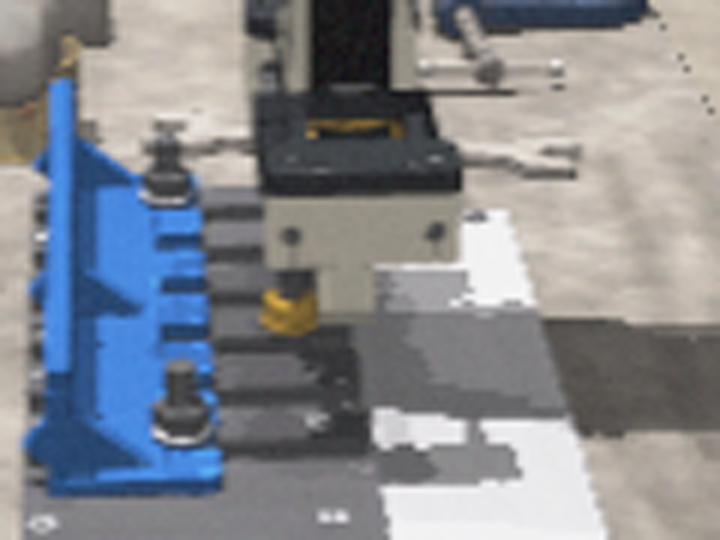

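```bash
python3 -m creep '[{"translation":[-0.004,0,0],"rot":[0,0,0],"jaw":0},{"translation":[-0.004,0,0],"rot":[0,0,0],"jaw":0},{"translation":[-0.004,0,0],"rot":[0,0,0],"jaw":0},{"translation":[-0.004,0,0],"rot":[0,0,0],"jaw":0},{"translation":[-0.004,0,0],"rot":[0,0,0],"jaw":0},{"translation":[-0.004,0,0],"rot":[0,0,0],"jaw":0},{"translation":[-0.004,0,0],"rot":[0,0,0],"jaw":0},{"translation":[-0.004,0,0],"rot":[0,0,0],"jaw":0},{"translation":[-0.004,0,0],"rot":[0,0,0],"jaw":0}]'
python3 - <<'E'
from st import *
import cv2
need(.027,-.010,.0458)
for n,(c,r) in dict(side=(220,150)).items():
    im=optics.get_image(n)[:,:,::-1]; cv2.imwrite(f"pics/{n}12.png",cv2.resize(im[r:r+90,c:c+120],None,fx=6,fy=6,interpolation=cv2.INTER_CUBIC))
E
```

```text
clock: 11.62
position: [0.5822, -0.0047, 0.0463]
ee_rot: [0.232, -3.133, -0.0]
force: [-2.3, 0.5, -0.0]
width: 0.004
t 11.62 tcp [ 0.5822 -0.0047  0.0463] plate [ 0.0169 -0.0099] yawY-90-plate deg -0.03 tilt 0.01 F [-2.34  0.53 -0.02] w 0.0004 j [-0.14  0.59  0.07  1.87 -0.07  0.68  1.7 ]
tool delta mm [-10.1  -0.    0.5] (world) [10.   1.4 -0.5]
```

View pics/side12.png

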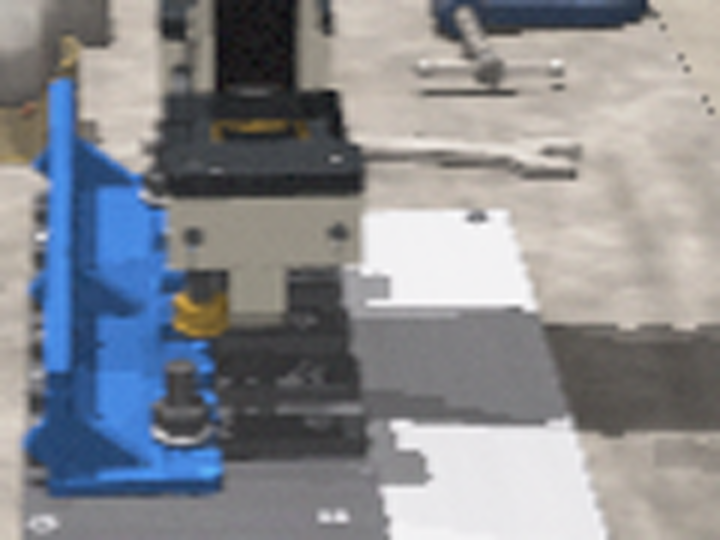

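Going well, with about 10 mm left. I'll slow down and stop when the force rises.

```bash
python3 -m creep '[{"translation":[-0.003,0,0],"rot":[0,0,0],"jaw":0},{"translation":[-0.003,0,0],"rot":[0,0,0],"jaw":0},{"translation":[-0.002,0,0],"rot":[0,0,0],"jaw":0}]';python3 -m creep '[{"translation":[-0.001,0,0],"rot":[0,0,0],"jaw":0},{"translation":[0,0,0],"rot":[0,0,0],"jaw":0}]'; python3 -c "
from st import *
need(.027,-.010,.0458)"
```

```text
clock: 11.92
position: [0.5899, -0.0036, 0.0463]
ee_rot: [0.232, -3.133, -0.0]
force: [-3.0, -0.0, -0.8]
width: 0.007
clock: 12.08
position: [0.591, -0.0035, 0.0463]
ee_rot: [-0.232, 3.133, 0.0]
force: [-0.2, -0.5, 0.3]
width: 0.008
t 12.08 tcp [ 0.591  -0.0035  0.0463] plate [ 0.0258 -0.01  ] yawY-90-plate deg -0.04 tilt 0.02 F [-0.21 -0.5   0.28] w 0.0007 j [-0.14  0.6   0.08  1.85 -0.07  0.69  1.7 ]
tool delta mm [-1.2  0.   0.5] (world) [ 1.2  0.2 -0.5]
```

```bash
for i in 1; do python3 -m creep '[{"translation":[-0.001,0,0],"rot":[0,0,0],"jaw":0},{"translation":[-0.001,0,0],"rot":[0,0,0],"jaw":0}]';done; python3 -m creep '[{"translation":[-0.001,0,0],"rot":[0,0,0],"jaw":0}]'
python3 - <<'E'
from st import *
state()
E
```

```text
clock: 12.25
position: [0.5924, -0.0033, 0.0463]
ee_rot: [0.232, -3.133, -0.0]
force: [-2.5, 0.2, -0.2]
width: 0.004
clock: 12.33
position: [0.5933, -0.0031, 0.0462]
ee_rot: [0.232, -3.132, -0.0]
force: [-5.1, -0.2, 1.8]
width: 0.003
t 12.33 tcp [ 0.5933 -0.0031  0.0462] plate [ 0.0281 -0.01  ] yawY-90-plate deg -0.04 tilt 0.05 F [-5.13 -0.17  1.8 ] w 0.0003 j [-0.14  0.6   0.08  1.85 -0.07  0.69  1.7 ]
```

```bash
python3 -m creep '[{"translation":[-0.001,0,0],"rot":[0,0,0],"jaw":0}]'; python3 -m creep '[{"translation":[-0.001,0,0],"rot":[0,0,0],"jaw":0}]'; python3 -c "
from st import *
state()"
```

```text
clock: 12.42
position: [0.5935, -0.0031, 0.046]
ee_rot: [0.232, -3.131, -0.0]
force: [-8.4, -0.7, 2.9]
width: 0.007
clock: 12.5
position: [0.5937, -0.0031, 0.0459]
ee_rot: [0.232, -3.129, -0.0]
force: [-9.7, 0.2, 5.4]
width: 0.005
t 12.5 tcp [ 0.5937 -0.0031  0.0459] plate [ 0.0285 -0.01  ] yawY-90-plate deg -0.04 tilt 0.23 F [-9.71  0.17  5.37] w 0.0005 j [-0.14  0.61  0.08  1.84 -0.07  0.7   1.69]
```

The finger has stalled at x ≈ 28.5 mm with the force rising, which is consistent with the stud at the notch bottom. I'll back off and look.

```bash
python3 -m creep '[{"translation":[0.004,0,0],"rot":[0,0,0],"jaw":0},{"translation":[0.015,0,0],"rot":[0,0,0],"jaw":0},{"translation":[0.03,0,0],"rot":[0,0,0],"jaw":0},{"translation":[0.03,0,-0.02],"rot":[0,0,0],"jaw":0},{"translation":[0.03,0,-0.03],"rot":[0,0,0],"jaw":0},{"translation":[0.03,0,-0.03],"rot":[0,0,0],"jaw":0},{"translation":[0.03,0,-0.02],"rot":[0,0,0],"jaw":0},{"translation":[0,0,0],"rot":[0,0,0],"jaw":0},{"translation":[0,0,0],"rot":[0,0,0],"jaw":0}]'
python3 - <<'E'
from st import *
import cv2
state()
for n,(c,r) in dict(side=(210,165),top=(220,140)).items():
    im=optics.get_image(n)[:,:,::-1]; cv2.imwrite(f"pics/{n}13f.png",im); cv2.imwrite(f"pics/{n}13.png",cv2.resize(im[r:r+75,c:c+100],None,fx=8,fy=8,interpolation=cv2.INTER_CUBIC))
    for k,z in(("home stud top",60),("nut",39)): print(n,k,((proj(n,pose(Q,[[.049,-.01,z/1000]]))-[c,r])*8+4).round(0))
    print([(np.round((np.array(d["location"])-[c,r])*8+4),round(d["score"],2)) for d in optics.pinpoint(n,"t_bolt_nut")])
E
```

```text
clock: 13.25
position: [0.4302, -0.0278, 0.1469]
ee_rot: [-0.231, 3.128, 0.0]
force: [0.9, 0.1, -0.7]
width: 0.009
t 13.25 tcp [ 0.4302 -0.0278  0.1469] plate [-0.1368 -0.0102] yawY-90-plate deg -0.07 tilt 0.28 F [ 0.91  0.06 -0.69] w 0.0008 j [-0.13  0.24  0.09  2.15 -0.03  0.75  1.69]
side home stud top [[321. 232.]]
side nut [[322. 293.]]
[(array([1034.,  826.]), 0.8), (array([565., 781.]), 0.8), (array([291., 297.]), 0.6)]
top home stud top [[423. 205.]]
top nut [[420. 214.]]
[(array([-464.,  511.]), 0.86), (array([-463.,  883.]), 0.65), (array([421., 203.]), 0.59)]
```

View pics/side13.png

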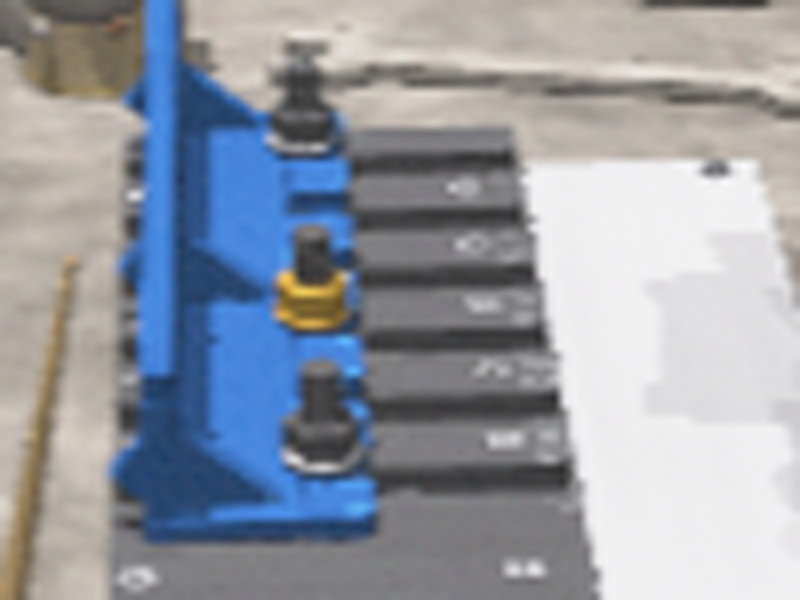

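View pics/top13.png

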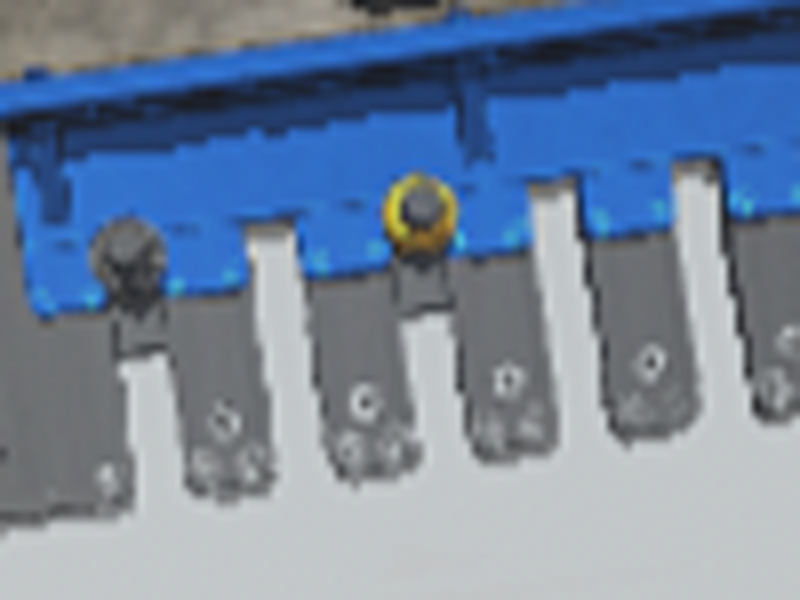

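View pics/top13f.png

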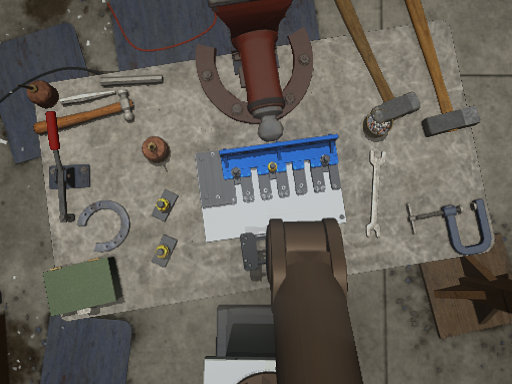

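```bash
python3 -c "
from cell import arm;print(arm.sign_off())"
```

```text
the job is handed in; nothing more can be done
None
```

The smallest T-bolt now stands upright in the third slot with its stud home in the notch of the angle plate's foot, and I have handed the job in at about 13 s.

**What I did:**
- I pushed the bolt along the ledge with the open jaws straddling its head, past the first and second slots to the third.
- I pushed the head into the slot with the closed fingertips against its rear end.
- I raised the fingers over the foot and pushed the nut until the finger stalled at about 10 N.
- I backed the arm off clear of everything.

**Last checks:**
- **Top view:** the stud shows at about (421, 203) in the enlarged crop, where (423, 205) was predicted for home. That is well under a pixel in the original picture.
- **Side view:** the bolt is upright and in line with the two fixed home bolts. Its column in that crop is about 9 px (roughly 1 px in the original picture) left of the predicted one. I measured the same 1 px column difference between bolt and prediction before the push, so I put it down to the calibration.
- **Surroundings:** the spanner, rivet tin, oil can and the two larger bolts look unmoved in the picture. I did not measure them.
- **Nut detection:** in the side view the network's nut position was about 4 px off in column, with a score of 0.6. I went by the picture instead.

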